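# Square a mycelium block into the measuring board and close the jaw

## Task

Ready the big mycelium block for its length measurement: push it along the measuring board into the corner until it lies flush against both the back fence and the end stop, and push the sliding jaw up until it rests against the block's free end. Only push with the fingers: do not lift, tip or grip the block, leave the jar, dish and small offcut where they stand, and finish clear of everything.

Things in the scene. Friction and masses are not known exactly. Their poses are not given: they have to be found in the camera images.
- board: Fixed aluminium plate, 8 mm thick, spanning x -130..160, y -210..170 mm in its frame; origin on the bench, z up, yaw varies. Steel back fence along y on the far (+x) side: working face is the plane x = 100 mm, top z = 38. Steel end stop at the +y end: working face is the plane y = 140 mm, x -30..100, top z = 38. They meet in the corner (100, 140). A rail behind the fence carries the jaw.
- block: Loose off-white, brown-stained mycelium brick, 100 (x) by 130 (y) by 50 (z) mm, about 0.25 kg (varies); origin at the centre of its underside. Starts on the plate, askew by up to 20 degrees. Home: its +x long face on the fence and its +y end on the stop, so its origin is at board (50, 75, 8) mm with axes parallel to the board's.
- jaw (a joint): Slide of the black jaw along the board's +y, m: 0 is fully open, growing towards the end stop. Its working face is at board y = -0.150 + value, so it meets the homed block at 0.160. About 1.5 N of friction; stays where it is left; starts at 0 to 0.035. It is stiff and may also drive the block along the fence.
- jaw_push (a point): Point on the jaw plate's outer face (looking to board -y, away from the block), where to push it towards +y; moves with the jaw. At board x = 50, z = 32 mm. The upright plate is 12 mm thick (y), spans board x 20..95 and z 10..54 mm. A bridge over the fence joins it to a carriage 30 by 40 mm, 54 mm high, behind the fence.
- offcut: Bystander: small mycelium offcut 60 x 50 x 45 mm with a little mushroom on top (74 mm in all), origin at the centre of its underside. Leave it.
- jar: Bystander: amber glass jar, 52 mm across, 70 mm high, origin at the centre of its underside. Leave it.
- dish: Bystander: closed tan culture dish, 64 mm across, 20 mm high, origin at the centre of its underside. Leave it.
Not all that is in view belongs to the job. Leave any purple or yellow look-alike of the block alone.

How it is judged:
By the outcome, as a careful person would: the job done as asked, in the order asked, and still so for the second after the job is handed in, with the robot touching nothing.
It also fails if it takes over 58 s, if anything falls off the work surface, if the arm or the gripper's body presses on something with over 40 N, if the wrist force passes 120 N, or if a joint passes its speed limit or range.

## Robot

A 6-joint arm with a two-finger parallel gripper is mounted at the origin on the work surface. World frame = base frame: x ahead of the robot, y to its left, z up, the work surface at z = 0. Lengths are in mm, angles in rad, forces in N, time in s.
With the tool pointing down it reaches from about 350 to 775 mm from the base axis. Payload 7.3 kg.
Tool frame: the origin (TCP) lies midway between the tips of the shut fingers; the grasp point (between the pads) lies 19 mm behind it; z points along the fingers, y is the line along which they close (so a half turn about z gives the same grasp; the last joint's range is limited). The gripper opens to 92 mm and grips with 3 to 60 N. Pads are 19 mm wide; open, the fingers measure 130 mm over their backs; the gripper's body (75 mm by 190 mm) begins 47 mm behind the grasp point.
Start: joints at [1.194, 0.342, 1.524, -0, 1.275, -0.146], TCP at [120.081, 511.102, 226.741] pointing down, gripper open.
Joint ranges: [-2.53, 2.53], [-0.77, 2.02], [0.04, 2.7], [-1, 4.14], [0.28, 2.66], [-3.11, 3.11]. Speed limits (rad/s): [2.57, 2.57, 3.14, 3.14, 3.14, 3.14].

## Interface

Orientations are given as [roll, pitch, yaw] about the fixed x, y, z axes, in that order (R = Rz(yaw) Ry(pitch) Rx(roll)).
In Python, from plant import bot gives the robot as it stands.
- The arm moves only by the tool jog_arm, never from a script. Its arguments are lists of equal length, an entry for each row: "dp": the shift along the tool's x, y, z in m, a list of three; "twist": the turn about the tool's z in degrees. A call has 1 to 10 rows; each row shifts and turns the commanded pose from where the row before left it, along the tool's axes as they then stand; what a row does not reach is not made up. A row lasts 1/8 s, in which the tool goes at most 62.5 mm and 10.7 degrees, less where a joint would pass 70% of its speed; a pose out of reach is approached as far as the arm can. A call is refused whole if a number of a shift passes 0.0625 or a number of a turn 10.7, either way. A call with a gripper value outside its range is refused whole. "jaw" is the finger opening in m, from 0 to 0.0918, set as the call begins (left out, the last holds). The fingers move at their own pace and stop on an object; the grip force is fixed at half the most. Time passes only in rows, so rows that do not move let the fingers close. It gives the time, the measured TCP pose, the force, the opening and the grip force at its end, in the units of the state.
- bot.get_obs(): the state, without advancing time (a new reading comes with each control period).
- bot.capture(name): name is "scene" or "side" or "wrist"; returns the picture (384x512x3 uint8, blue, green, red); there is no depth.
- bot.camera_params(name): a dict with "fx", "fy", "cx", "cy" (pixels), "R" (3x3) and "t" (3): a world point X has camera coordinates R X + t. Camera axes: x right, y down, z forward; pixel columns grow to the right and rows downward; lengths in mm; the calibration is good to about 2 mm. A picture is of the moment at which its call begins: read the wrist's pose just before it. camera_params takes no time and is no camera call; for the wrist camera it gives the pose at the moment of the call.
- bot.close_job(): hands the job in; it is judged then, once.
Trained networks look in the newest picture that a camera, given by its name, has taken for a name from the list of things; names that differ only in an ending like _2 or _b are one class to them, and where a whole thing is asked for, a point or a joint stands for the part that bears it (a point fixed in the world has none). Each returns a list of dicts, best first, with "confidence" (0 to 1); they miss things now and then, are a little off and sometimes report something else, mostly with a low value. They report only what shows in the picture. A call takes as long as a camera call. They do not tell look-alikes from the thing itself.
- bot.find_in(camera, label): "bbox" ([centre column, centre row, width, height] in pixels, round what is visible of it).
- bot.masks_of(camera, label): "pixels" (384x512 bool, what is visible of it) and "bbox" ([centre column, centre row, width, height] in pixels, round what is visible of it).
The state is a dict: "time": time; "joint_positions": joint angles; "dq": joint speeds; "tau": joint torques, N m; "tool_pos": TCP position; "tcp_rot": TCP orientation; "contact_force": force on the tool from outside, world axes, zero at the start; "moment": the same for the moment, N m; "grip_width": finger opening in mm; "finger_force": force on a finger pad.
Only numpy, scipy, OpenCV 4.12 (cv2) and the standard library are available. Lean on these libraries where they do the work, as an engineer would, in place of code of your own. Each camera call takes 0.05 s, during which the arm holds its last target. There are 200 camera calls.

## Working session

There is one attempt and no reset: what is moved stays moved. The work goes in short steps, Python scripts to look and compute and a tool call to move; the robot and the scene stay as the last step left them, time stands still between calls to the robot, and variables do not carry over. Pictures are saved under pics/ and viewed, at most 10 in all, crops included, and the job is handed in when it is done.

Besides the shell and the picture viewer there is one more tool, called after "Call:" as name(argument=value, ...) on one line, values as JSON. jog_arm: Moves the arm, as the interface text tells. Its arguments: {"type":"object","properties":{"dp":{"type":"array"},"twist":{"type":"array"},"jaw":{"type":"number"}},"required":["dp","twist"]}

```bash
ls; mkdir -p pics; python3 - <<'E'
from plant import bot
import cv2,numpy as np
o=bot.get_obs();print(o)
for c in ("scene","side"):
    im=bot.capture(c);cv2.imwrite(f"pics/{c}0.png",im)
    p=bot.camera_params(c);print(c,p)
    for l in ("board","block","jaw","offcut","jar","dish"):
        print(l,[(np.round(d["bbox"]),round(d["confidence"],2)) for d in bot.find_in(c,l)])
E
```

```text
pics
{'time': 0.0, 'joint_positions': array([ 1.19399960e+00,  3.42741342e-01,  1.52503834e+00, -1.36448906e-05,
        1.27536263e+00, -1.45989343e-01]), 'dq': array([-0.00096607, -0.00118507,  0.00070268,  0.00131641, -0.00080907,
        0.00022013]), 'tau': array([ 5.30632315e-04, -4.31222713e+01, -2.44233209e+01,  7.19577447e-02,
        5.54866449e-02, -5.80361939e-05]), 'tool_pos': array([119.92656674, 510.70116821, 226.02784671]), 'tcp_rot': array([-3.14005758e+00, -2.12521781e-04,  2.91078909e+00]), 'contact_force': array([ 0.79591319,  0.01215631, -0.1068689 ]), 'moment': array([ 0.0169241 ,  0.04731188, -0.01525976]), 'finger_force': 0.0, 'grip_width': 91.61831829214103}
scene {'fx': 427.2762192262729, 'fy': 427.2762192262729, 'cx': 254.55167557037996, 'cy': 192.99803762356842, 'R': array([[ 0.86635984,  0.49917143, -0.01576414],
       [ 0.4114264 , -0.73125165, -0.54405821],
       [-0.28310587,  0.4648644 , -0.83889937]]), 't': array([-441.66106668, -169.13875545, 1462.72217911])}
board [(array([269., 216., 150., 132.]), 0.65), (array([273., 241.,  39.,  41.]), 0.4)]
b
[... 340 characters left out ...]
,  18.]), 0.53), (array([194., 254.,  21.,  27.]), 0.19)]
side {'fx': 353.8316000565188, 'fy': 353.8316000565188, 'cx': 253.94936487284536, 'cy': 183.74637023728613, 'R': array([[ 0.96700833, -0.25473433, -0.00230337],
       [-0.1960675 , -0.73846693, -0.64515435],
       [ 0.16264199,  0.62432124, -0.7640488 ]]), 't': array([-482.33079554,  159.24971156,  834.71077484])}
board [(array([280., 201., 131., 129.]), 0.66)]
block [(array([264., 180.,  40.,  52.]), 0.93), (array([156., 132.,  57.,  56.]), 0.88)]
jaw [(array([309., 218.,  58.,  19.]), 0.93)]
offcut [(array([286., 118.,  23.,  26.]), 0.92)]
jar [(array([263., 290.,  24.,  36.]), 0.66)]
dish [(array([238., 122.,  21.,  19.]), 0.69)]
```

```bash
python3 - <<'E'
import cv2
a=cv2.imread("pics/scene0.png")[90:330,150:400]; b=cv2.imread("pics/side0.png")[90:320,150:400]
cv2.imwrite("pics/sc1.png",cv2.resize(a,None,fx=2.5,fy=2.5,interpolation=cv2.INTER_CUBIC))
cv2.imwrite("pics/sd1.png",cv2.resize(b,None,fx=2.6,fy=2.6,interpolation=cv2.INTER_CUBIC))
E
```

```text
(no output)
```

View pics/sc1.png

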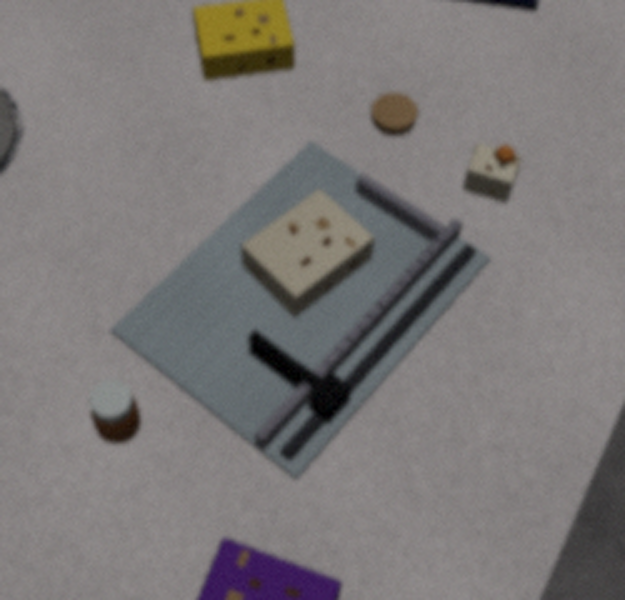

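View pics/sd1.png

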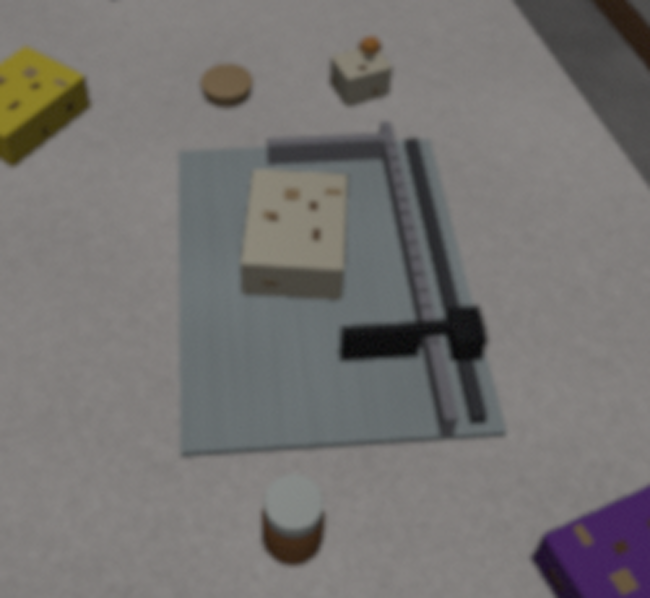

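```bash
cat > h.py <<'E'
from plant import bot
import numpy as np
from scipy.optimize import least_squares
def proj(c,X):
    p=bot.camera_params(c);q=np.atleast_2d(X)@np.array(p["R"]).T+p["t"]
    return np.c_[p["fx"]*q[:,0]/q[:,2]+p["cx"],p["fy"]*q[:,1]/q[:,2]+p["cy"]]
def tf(q,P):
    P=np.atleast_2d(P).astype(float);c,s=np.cos(q[2]),np.sin(q[2])
    return np.c_[q[0]+c*P[:,0]-s*P[:,1],q[1]+s*P[:,0]+c*P[:,1],P[:,2]]
def fit(obs,P,x0):
    f=lambda q:np.concatenate([(proj(c,tf(q,P))-uv).ravel() for c,uv in obs])
    r=least_squares(f,x0,x_scale=[100,100,1],loss="soft_l1");return r.x,r.fun
E
python3 - <<'E'
from h import *
sc=lambda a:(np.array(a)+.5)/2.5+[150,90]-.5
sd=lambda a:(np.array(a)+.5)/2.6+[150,90]-.5
B=[[-130,170,8],[-130,-210,8],[160,-210,8],[160,170,8]]
q,f=fit([("scene",sc([[312,143],[113,330],[297,478],[490,260]])),("side",sd([[179,152],[182,453],[503,434],[432,142]]))],B,[450,0,0.])
print("board",q,f.round(1))
K=[[-50,65,58],[50,65,58],[50,-65,58],[-50,-65,58]]
k,f=fit([("scene",sc([[319,191],[373,241],[297,297],[242,247]])),("side",sd([[253,170],[348,175],[345,270],[242,264]]))],K,[450,100,q[2]])
print("block",k,f.round(1))
d=k[:2]-q[:2];c,s=np.cos(q[2]),np.sin(q[2])
print("block in board",c*d[0]+s*d[1],-s*d[0]+c*d[1],np.degrees(k[2]-q[2]))
for v in (0,10,20,30,40):print(v,(proj("scene",tf(q,[20,-156+v,54]))-[150,90])*2.5,(proj("side",tf(q,[20,-156+v,54]))-[150,90])*2.6)
print(np.degrees(q[2]))
for n,uv in (("side",(238,122)),("side",(263,290)),("side",(286,118))):
    r=least_squares(lambda p:(proj(n,[p[0],p[1],25])-uv).ravel(),[450,0]).x;print(uv,r)
E
```

```text
board [ 5.48014625e+02  4.12875878e+01 -1.91468042e-01] [-0.1 -0.8 -1.  -0.2 -0.5  0.3  0.7 -0.7  0.3 -0.4 -0.5  0.5  2.2  0.
  0.  -1.2]
block [ 5.41339959e+02  5.73086538e+01 -3.29905806e-01] [ 0.1 -1.2  1.  -1.3 -0.6  0.9 -0.9 -0.4  0.  -0.4  0.5 -0.5  0.7  0.6
 -0.2  0.7]
block in board -9.601506452507895 14.458104882916988 -7.93189956887815
0 [[231.2374507  352.19886964]] [[346.73722945 362.44362059]]
10 [[237.09332487 346.26386814]] [[345.3877513 352.9032957]]
20 [[242.91054144 340.36804659]] [[344.05942378 343.51249814]]
30 [[248.68948196 334.5110183 ]] [[342.7517535  334.26773988]]
40 [[254.43052297 328.69240164]] [[341.46426232 325.16564055]]
-10.9703107232763
(238, 122) [529.98186565 312.27216976]
(263, 290) [ 457.72112394 -231.00849458]
(286, 118) [679.69499223 292.30191988]
```

Call:
jog_arm(dp=[[0,0,0],[-0.03,-0.026,0.008],[-0.03,-0.026,0.008],[-0.03,-0.026,0.008],[-0.03,-0.026,0.008],[-0.03,-0.026,0.008],[-0.03,-0.026,0.008],[-0.03,-0.026,0.008],[-0.03,-0.026,0.008],[-0.03,-0.026,0.008]], twist=[-2.26,0,0,0,0,0,0,0,0,0], jaw=0.06)

```text
time: 1.95
tool_pos: [341.5, 229.0, 154.7]
tcp_rot: [3.141, 0.001, 2.95]
contact_force: [0.8, 0.4, 0.6]
grip_width: 60.3
finger_force: 0.0
```

```bash
cat >> h.py <<'E'
Q=np.array([548.0,41.3,-0.1915])
def tb(Q=Q):
    o=bot.get_obs();d=o["tool_pos"][:2]-Q[:2];c,s=np.cos(Q[2]),np.sin(Q[2])
    F=o["contact_force"]
    print("t",round(o["time"],2),"board x,y,z",(c*d[0]+s*d[1]).round(1),(-s*d[0]+c*d[1]).round(1),o["tool_pos"][2].round(1),"yaw rel",np.degrees(o["tcp_rot"][2]-Q[2]).round(2),"F board",(c*F[0]+s*F[1]).round(1),(-s*F[0]+c*F[1]).round(1),F[2].round(1),"w",o["grip_width"].round(1),"q6",o["joint_positions"][5].round(2))
E
python3 -c "
from h import *;tb()"
```

```text
Traceback (most recent call last):
  File "h.py", line 17, in tb
    print("t",round(o["time"],2),"board x,y,z",(c*d[0]+s*d[1]).round(1),(-s*d[0]+c*d[1]).round(1),o["tool_pos"][2].round(1),"yaw rel",np.degrees(o["tcp_rot"][2]-Q[2]).round(2),"F board",(c*F[0]+s*F[1]).round(1),(-s*F[0]+c*F[1]).round(1),F[2].round(1),"w",o["grip_width"].round(1),"q6",o["joint_positions"][5].round(2))
                                                                                                                                                                                                                                                               ^^^^^^^^^^^^^^^^^^^^^
AttributeError: 'float' object has no attribute 'round'
```

Call:
jog_arm(dp=[[-0.036,-0.031,0.01],[-0.036,-0.031,0.01],[-0.036,-0.031,0.01],[-0.035,-0.032,0.01],[0,0,0.03],[0,0,0.03],[0,0,0.02],[0,0,0.01],[0,0,0.004],[0,0,0]], twist=[0,0,0,0,0,0,0,0,0,0])

```text
time: 3.2
tool_pos: [457.6, 80.2, 21.1]
tcp_rot: [3.141, 0.001, 2.95]
contact_force: [-0.3, -0.9, 0.7]
grip_width: 60.1
finger_force: 0.0
```

```bash
sed -i 's/,o\["grip_width"\].round(1)/,round(o["grip_width"],1)/' h.py
python3 - <<'E'
from h import *
import cv2
tb()
im=bot.capture("side");cv2.imwrite("pics/sd2.png",cv2.resize(im[90:320,150:400],None,fx=2.6,fy=2.6,interpolation=cv2.INTER_CUBIC))
E
```

```text
t 3.2 board x,y,z -96.2 21.0 21.1 yaw rel 180.02 F board -0.1 -0.9 0.7 w 60.1 q6 -1.37
```

View pics/sd2.png

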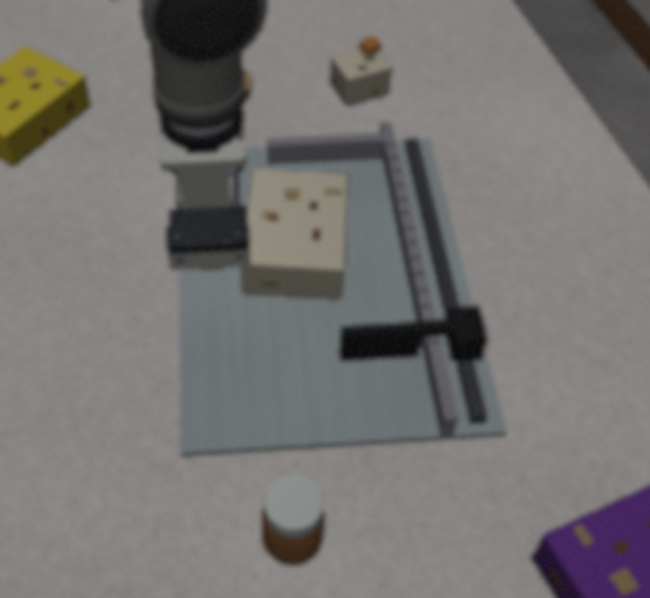

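The fingers stand at the block's −x face (about pixels 165–245, 210–265), clear of everything. Next I push towards the fence.

Call:
jog_arm(dp=[[-0.008,0,0],[-0.008,0,0],[-0.007,0,0],[-0.007,0,0],[-0.007,0,0],[-0.007,0,0],[-0.007,0,0],[-0.007,0,0],[-0.007,0,0],[-0.005,0,0]], twist=[0,0,0,0,0,0,0,0,0,0])

```text
time: 4.5
tool_pos: [526.5, 66.7, 20.7]
tcp_rot: [3.141, 0.0, 2.95]
contact_force: [-1.9, 1.4, 0.1]
grip_width: 60.0
finger_force: 0.7
```

Call:
jog_arm(dp=[[-0.004,0,0],[-0.003,0,0],[-0.003,0,0],[0,0,0]], twist=[0,0,0,0])

```text
time: 5.0
tool_pos: [536.2, 64.8, 20.8]
tcp_rot: [3.141, 0.001, 2.95]
contact_force: [0.0, 0.6, -0.9]
grip_width: 60.5
finger_force: 0.0
```

```bash
python3 -c "
from h import *;tb()"
```

```text
t 5.0 board x,y,z -16.0 20.9 20.8 yaw rel 180.0 F board -0.1 0.6 -0.9 w 60.5 q6 -1.4
```

Call:
jog_arm(dp=[[-0.002,0,0],[-0.0015,0,0],[-0.001,0,0],[0,0,0]], twist=[0,0,0,0])

```text
time: 5.5
tool_pos: [540.2, 64.1, 20.7]
tcp_rot: [3.142, -0.0, 2.95]
contact_force: [-1.5, 0.6, 1.7]
grip_width: 60.1
finger_force: 0.8
```

Call:
jog_arm(dp=[[-0.001,0,0],[0,0,0]], twist=[0,0])

```text
time: 5.75
tool_pos: [540.1, 64.0, 20.6]
tcp_rot: [-3.141, -0.002, 2.951]
contact_force: [-4.7, 0.7, 3.8]
grip_width: 59.9
finger_force: 2.6
```

Call:
jog_arm(dp=[[-0.001,0,0],[0,0,0]], twist=[0,0])

```text
time: 6.0
tool_pos: [540.1, 64.0, 20.5]
tcp_rot: [-3.141, -0.004, 2.951]
contact_force: [-8.4, 0.6, 6.6]
grip_width: 60.1
finger_force: 4.2
```

Call:
jog_arm(dp=[[0.015,0,0],[0.025,0,0],[0,0,-0.03],[0,0,-0.03],[0,0,-0.03],[-0.025,-0.025,0],[-0.025,-0.026,0],[-0.025,-0.026,0],[-0.025,-0.026,0],[0,0,0]], twist=[0,0,0,0,0,0,0,0,0,0], jaw=0.04)

```text
time: 7.25
tool_pos: [583.0, -51.1, 110.6]
tcp_rot: [-3.141, 0.002, 2.947]
contact_force: [-0.2, -1.1, 0.0]
grip_width: 39.9
finger_force: 0.0
```

Call:
jog_arm(dp=[[0,0,0],[0,0,0],[0,0,0],[0,0,0],[0,0,0],[0,0,0],[0,0,0],[0,0,0],[0,0,0],[0,0,0]], twist=[10,10,10,10,10,10,10,10,10,0])

```text
time: 8.5
tool_pos: [581.3, -48.1, 110.8]
tcp_rot: [3.142, -0.0, 1.382]
contact_force: [0.2, 0.3, -0.6]
grip_width: 40.0
finger_force: 0.0
```

```bash
python3 - <<'E'
from h import *
import cv2
tb()
for c in ("side","scene"):
    im=bot.capture(c);cv2.imwrite(f"pics/{c}3.png",cv2.resize(im[110:310,180:380],None,fx=2.5,fy=2.5,interpolation=cv2.INTER_CUBIC))
a=cv2.imread("pics/side3.png");b=cv2.imread("pics/scene3.png");cv2.imwrite("pics/both3.png",cv2.resize(cv2.hconcat([a,b]),(800,400),interpolation=cv2.INTER_AREA))
E
```

```text
t 8.5 board x,y,z 49.7 -81.4 110.8 yaw rel 90.13 F board 0.1 0.3 -0.6 w 40.0 q6 -0.02
```

View pics/both3.png

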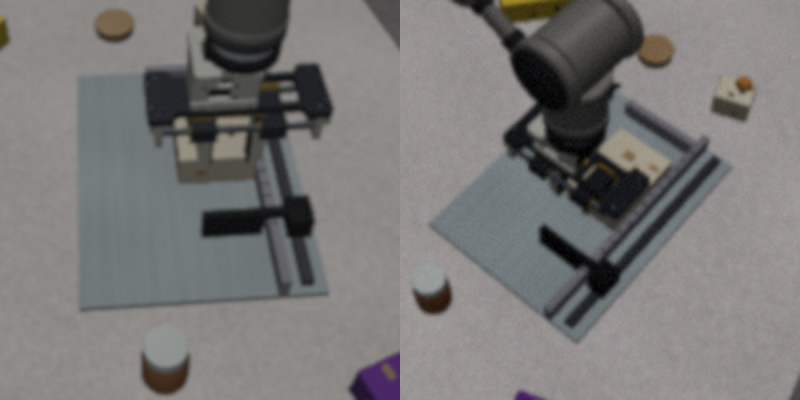

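```bash
python3 - <<'E'
from h import *
def inv(c,uv,z):
    f=lambda p:(proj(c,tf(Q,[p[0],p[1],z]))-uv).ravel()
    return least_squares(f,[0,0],x_scale=100).x.round(1)
for uv,z in (((178,181),8),((254,177),8),((178,157),58),((203,213),54),((205,236),10)): print(uv,z,inv("side",np.array(uv)/2+[180,110],z))
E
```

```text
(178, 181) 8 [ -0.3 -36. ]
(254, 177) 8 [ 99.4 -36.1]
(178, 157) 58 [ -1.8 -36.6]
(203, 213) 54 [  19.9 -120.1]
(205, 236) 10 [  24.5 -123.8]
```

Block lies flush along the fence (x ≈ −0.3…99.4) with its near end at y ≈ −36. The jaw face is at y ≈ −119, so the fingers can descend between them.

Call:
jog_arm(dp=[[0,0,0.03],[0,0,0.03],[0,0,0.02],[0,0,0.01],[0.008,0,0],[0.008,0,0],[0.008,0,0],[0.008,0,0],[0.006,0,0],[0.006,0,0]], twist=[0,0,0,0,0,0,0,0,0,0])

```text
time: 9.85
tool_pos: [590.0, -5.4, 20.9]
tcp_rot: [3.141, 0.0, 1.38]
contact_force: [-1.0, -1.6, 0.6]
grip_width: 40.1
finger_force: 0.8
```

Call:
jog_arm(dp=[[0.006,0,0],[0.006,0,0],[0.006,0,0],[0.005,0,0],[0.004,0,0],[0.003,0,0],[0.002,0,0],[0,0,0]], twist=[0,0,0,0,0,0,0,0])

```text
time: 10.85
tool_pos: [595.9, 26.0, 20.6]
tcp_rot: [-3.141, -0.0, 1.379]
contact_force: [-0.0, -0.3, 0.7]
grip_width: 40.1
finger_force: 0.0
```

```bash
python3 -c "
from h import *;tb()"
```

```text
t 10.85 board x,y,z 49.9 -5.9 20.6 yaw rel 90.01 F board 0.0 -0.3 0.7 w 40.1 q6 0.11
```

Call:
jog_arm(dp=[[0.0015,0,0],[0.0015,0,0],[0,0,0]], twist=[0,0,0])

```text
time: 11.22
tool_pos: [596.5, 28.9, 20.6]
tcp_rot: [-3.141, -0.0, 1.379]
contact_force: [0.2, -0.2, 0.4]
grip_width: 40.0
finger_force: 0.0
```

Call:
jog_arm(dp=[[0.001,0,0],[0.001,0,0],[0,0,0]], twist=[0,0,0])

```text
time: 11.6
tool_pos: [596.9, 30.8, 20.7]
tcp_rot: [3.142, -0.0, 1.379]
contact_force: [-0.8, -0.2, -0.2]
grip_width: 40.1
finger_force: 0.0
```

Call:
jog_arm(dp=[[0.001,0,0],[0.001,0,0],[0,0,0]], twist=[0,0,0])

```text
time: 11.98
tool_pos: [597.3, 32.8, 20.7]
tcp_rot: [3.142, -0.0, 1.379]
contact_force: [-0.6, -0.2, 0.1]
grip_width: 39.9
finger_force: 0.1
```

Call:
jog_arm(dp=[[0.001,0,0],[0.001,0,0],[0,0,0]], twist=[0,0,0])

```text
time: 12.35
tool_pos: [597.8, 34.1, 20.7]
tcp_rot: [3.141, 0.001, 1.38]
contact_force: [-0.1, -4.3, 0.3]
grip_width: 39.8
finger_force: 2.2
```

Call:
jog_arm(dp=[[0.001,0,0],[0.001,0,0],[0,0,0]], twist=[0,0,0])

```text
time: 12.72
tool_pos: [597.9, 34.1, 20.9]
tcp_rot: [3.141, 0.003, 1.38]
contact_force: [-1.1, -12.7, 0.6]
grip_width: 39.9
finger_force: 6.5
```

Call:
jog_arm(dp=[[-0.015,0,0],[-0.015,0,0],[0,0,-0.03],[0,0,-0.03],[0,0,-0.03],[0.025,-0.026,0],[0.026,-0.026,0],[0.026,-0.026,0],[0.026,-0.026,0],[0,0,0.03]], twist=[0,0,0,0,0,0,0,0,0,0], jaw=0.0)

```text
time: 13.98
tool_pos: [510.0, 129.8, 82.4]
tcp_rot: [3.137, -0.002, 1.382]
contact_force: [0.4, -0.2, -0.3]
grip_width: 0.5
finger_force: 0.0
```

```bash
python3 - <<'E'
from h import *
import cv2
tb()
for c in ("side","scene"):
    im=bot.capture(c);cv2.imwrite(f"pics/{c}4.png",cv2.resize(im[120:260,200:340],(400,400),interpolation=cv2.INTER_CUBIC))
a=cv2.imread("pics/side4.png");b=cv2.imread("pics/scene4.png");cv2.imwrite("pics/both4.png",cv2.hconcat([a,b]))
E
```

```text
t 13.97 board x,y,z -54.1 79.7 82.4 yaw rel 90.14 F board 0.4 -0.1 -0.3 w 0.5 q6 0.29
```

View pics/both4.png

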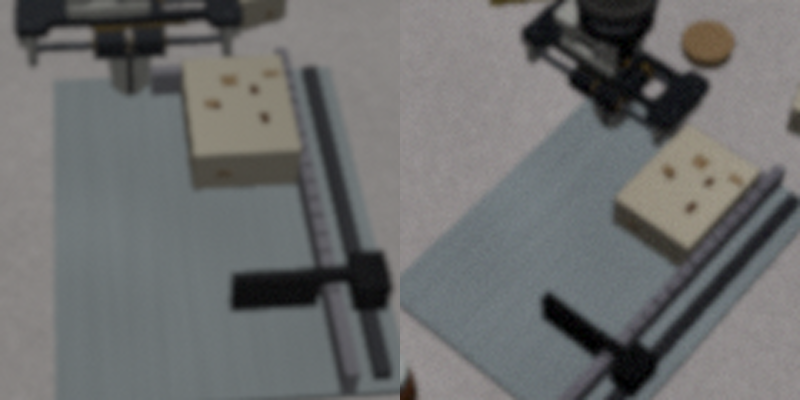

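The block looks seated in the corner, with its near edge along (190–300, 185). I'll give it one gentle nudge onto the fence to confirm.

Call:
jog_arm(dp=[[0,0,0.03],[0,0,0.02],[0,0,0.011],[0,0.008,0],[0,0.006,0],[0,0.005,0],[0,0.003,0],[0,0.002,0],[0,0.002,0],[0,0,0]], twist=[0,0,0,0,0,0,0,0,0,0])

```text
time: 15.32
tool_pos: [535.4, 123.1, 19.7]
tcp_rot: [-3.142, -0.0, 1.38]
contact_force: [-0.1, -1.1, -0.4]
grip_width: 0.3
finger_force: 0.0
```

Call:
jog_arm(dp=[[0,0.0015,0],[0,0.0015,0],[0,0,0]], twist=[0,0,0])

```text
time: 15.7
tool_pos: [538.4, 122.5, 19.7]
tcp_rot: [3.142, -0.0, 1.379]
contact_force: [1.0, 0.7, 1.3]
grip_width: 0.3
finger_force: 0.0
```

Call:
jog_arm(dp=[[0,0.001,0],[0,0.001,0],[0,0,0]], twist=[0,0,0])

```text
time: 16.08
tool_pos: [540.4, 122.1, 19.7]
tcp_rot: [3.141, -0.0, 1.379]
contact_force: [0.4, -0.5, -0.3]
grip_width: 0.2
finger_force: 0.0
```

```bash
python3 -c "
from h import *;tb()"
```

```text
t 16.07 board x,y,z -22.9 77.9 19.7 yaw rel 90.01 F board 0.5 -0.4 -0.3 w 0.2 q6 0.28
```

Call:
jog_arm(dp=[[0,0.001,0],[0,0.001,0],[0,0,0]], twist=[0,0,0])

```text
time: 16.45
tool_pos: [542.3, 121.7, 19.7]
tcp_rot: [3.141, -0.0, 1.379]
contact_force: [-0.1, -0.6, -0.4]
grip_width: 0.8
finger_force: 0.0
```

Call:
jog_arm(dp=[[0,0.001,0],[0,0.001,0],[0,0,0]], twist=[0,0,0])

```text
time: 16.82
tool_pos: [543.5, 121.5, 19.7]
tcp_rot: [-3.14, 0.0, 1.38]
contact_force: [-4.6, -0.1, 2.6]
grip_width: 0.5
finger_force: 2.1
```

Call:
jog_arm(dp=[[0,0.001,0],[0,0.001,0],[0,0,0]], twist=[0,0,0])

```text
time: 17.2
tool_pos: [543.4, 121.4, 19.7]
tcp_rot: [-3.136, 0.001, 1.38]
contact_force: [-11.6, 2.7, 9.1]
grip_width: 0.5
finger_force: 6.0
```

Call:
jog_arm(dp=[[0,-0.015,0],[0,-0.015,0],[0,0,-0.03],[0,0,-0.03],[0,0,-0.03],[-0.034,0.014,0],[-0.034,0.014,0],[-0.034,0.014,0],[-0.034,0.014,0],[-0.034,0.014,0]], twist=[0,0,0,0,0,0,0,0,0,0])

```text
time: 18.45
tool_pos: [553.8, -55.0, 109.9]
tcp_rot: [3.14, 0.0, 1.379]
contact_force: [0.3, -0.6, -0.3]
grip_width: 0.4
finger_force: 0.0
```

Call:
jog_arm(dp=[[-0.034,0.014,0],[-0.034,0.014,0],[0,0,0],[0,0,0]], twist=[0,0,0,0])

```text
time: 18.95
tool_pos: [567.5, -125.3, 109.5]
tcp_rot: [-3.141, -0.0, 1.379]
contact_force: [0.2, 0.7, -0.3]
grip_width: 0.2
finger_force: 0.0
```

```bash
python3 -c "
from h import *;tb()
import cv2
im=bot.capture('side');cv2.imwrite('pics/sd5.png',cv2.resize(im[100:300,180:380],(600,600),interpolation=cv2.INTER_CUBIC))"
```

```text
t 18.95 board x,y,z 50.9 -159.8 109.5 yaw rel 89.99 F board 0.1 0.8 -0.3 w 0.2 q6 -0.16
```

View pics/sd5.png

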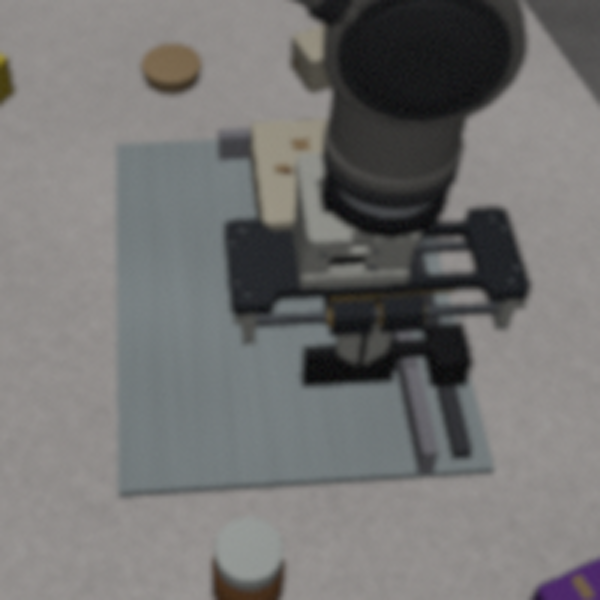

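Fingers are directly above and behind the jaw plate (plate at about 305–390, 345–385), so I descend and push the jaw.

Call:
jog_arm(dp=[[0,0,0.03],[0,0,0.03],[0,0,0.02],[0,0,0.008],[0.005,0,0],[0.005,0,0],[0.005,0,0],[0.006,0,0],[0.008,0,0],[0.008,0,0]], twist=[0,0,0,0,0,0,0,0,0,0])

```text
time: 20.25
tool_pos: [574.9, -89.0, 21.9]
tcp_rot: [3.141, 0.0, 1.379]
contact_force: [-0.5, -1.1, 1.2]
grip_width: 0.2
finger_force: 0.9
```

Call:
jog_arm(dp=[[0.01,0,0],[0.01,0,0],[0.01,0,0],[0.01,0,0],[0.01,0,0],[0.01,0,0],[0.01,0,0],[0.009,0,0],[0.007,0,0],[0.005,0,0]], twist=[0,0,0,0,0,0,0,0,0,0])

```text
time: 21.5
tool_pos: [592.0, 0.5, 21.7]
tcp_rot: [-3.141, -0.0, 1.38]
contact_force: [0.5, -1.1, 0.0]
grip_width: 0.1
finger_force: 0.8
```

Call:
jog_arm(dp=[[0.004,0,0],[0.003,0,0],[0.002,0,0],[0,0,0]], twist=[0,0,0,0])

```text
time: 22.0
tool_pos: [593.7, 9.1, 21.6]
tcp_rot: [-3.142, -0.0, 1.379]
contact_force: [0.6, 0.1, -0.2]
grip_width: 0.6
finger_force: 0.0
```

```bash
python3 -c "
from h import *;tb()"
```

```text
t 22.0 board x,y,z 51.0 -22.9 21.6 yaw rel 90.0 F board 0.5 0.2 -0.2 w 0.6 q6 0.08
```

About 13 mm to go.

Call:
jog_arm(dp=[[0.003,0,0],[0.002,0,0],[0.002,0,0],[0.0015,0,0],[0.0015,0,0],[0,0,0]], twist=[0,0,0,0,0,0])

```text
time: 22.75
tool_pos: [595.6, 18.9, 21.7]
tcp_rot: [-3.142, -0.0, 1.38]
contact_force: [-0.4, -0.3, 0.7]
grip_width: 0.6
finger_force: 0.2
```

Call:
jog_arm(dp=[[0.001,0,0],[0.001,0,0],[0,0,0]], twist=[0,0,0])

```text
time: 23.12
tool_pos: [596.0, 20.8, 21.7]
tcp_rot: [3.142, -0.0, 1.379]
contact_force: [-0.4, -0.5, 0.1]
grip_width: 0.6
finger_force: 0.4
```

Call:
jog_arm(dp=[[0.001,0,0],[0.001,0,0],[0,0,0]], twist=[0,0,0])

```text
time: 23.5
tool_pos: [596.3, 22.2, 21.7]
tcp_rot: [-3.141, 0.001, 1.38]
contact_force: [-0.8, -5.0, 0.5]
grip_width: 0.2
finger_force: 2.2
```

Call:
jog_arm(dp=[[0.001,0,0],[0.0005,0,0],[0,0,0]], twist=[0,0,0])

```text
time: 23.88
tool_pos: [596.3, 22.3, 21.7]
tcp_rot: [-3.141, 0.002, 1.38]
contact_force: [-3.2, -11.1, 1.9]
grip_width: 0.6
finger_force: 5.4
```

Call:
jog_arm(dp=[[-0.005,0,0],[-0.015,0,0],[-0.03,0,0],[-0.03,0,0],[0,0,-0.03],[0,0,-0.04],[0,0,-0.04],[-0.04,-0.04,-0.03],[-0.04,-0.04,0],[0,0,0]], twist=[0,0,0,0,0,0,0,0,0,0])

```text
time: 25.12
tool_pos: [486.2, -118.7, 161.6]
tcp_rot: [-3.141, -0.0, 1.376]
contact_force: [0.2, -0.0, 1.0]
grip_width: 0.4
finger_force: 0.0
```

```bash
python3 -c "
from h import *;tb()
import cv2
ims=[]
for c in ('side','scene'):
    im=bot.capture(c);ims.append(cv2.resize(im[110:270,190:350],(400,400),interpolation=cv2.INTER_CUBIC))
cv2.imwrite('pics/both6.png',cv2.hconcat(ims))"
```

```text
t 25.12 board x,y,z -30.3 -168.8 161.6 yaw rel 89.82 F board 0.2 0.0 1.0 w 0.4 q6 -0.2
```

View pics/both6.png

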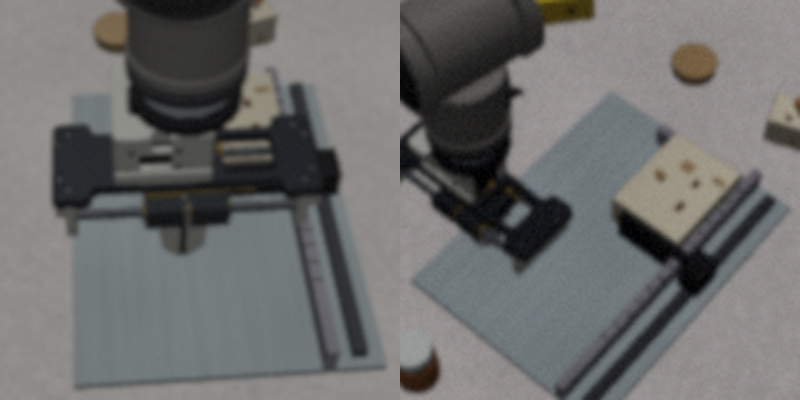

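The scene view shows the block in the corner (615–740, 135–245), with the jaw against its free end (620–700, 215–265). The arm is clear, and the jar, dish and offcut haven't moved.

```bash
python3 -c "
from plant import bot;print(bot.close_job())"
```

```text
the job is handed in; nothing more can be done
None
```

The block lies flush against the back fence and end stop, the jaw rests on its free end, and the arm is clear; I handed the job in at about 25 s, and no verdict was returned.

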